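Set the pet feeder to five portions and start it

ROBOT

A 7-joint arm with a two-finger parallel gripper is mounted at the origin on the work surface. World frame = base frame: x ahead of the robot, y to its left, z up, the work surface at z = 0. Lengths are in m, angles in degrees, forces in N, time in s.
With the tool pointing down it reaches from about 0.375 to 0.925 m from the base axis. Payload 3.1 kg.
Tool frame: the origin (TCP) lies on the mounting face of the last link; the fingertips stand 173 mm ahead of it and the grasp point (between the pads) lies 155 mm ahead of it; x points along the fingers, z is the direction in which the jaws open and shut, and the axes are right-handed (so a half turn about x gives the same grasp; the last joint's range is limited). The gripper opens to 85 mm and grips with 20 to 120 N. Pads are 22 mm wide; open, the fingers measure 114 mm over their backs; the gripper's body (76 mm by 85 mm) begins 54 mm behind the grasp point. The pads swing forward as they close: fully open they stand 13 mm farther back than shut.
Start: joints at [69.225, 21.939, 2.515, 91.553, -1.026, 66.532, -2.859], TCP at [0.17, -0.627, 0.405] pointing down, gripper open.
Joint ranges: [-149.38, 149.38], [-23.57, 123.04], [-84.95, 90], [0, 143.3], [-89.99, 269.99], [3.08, 112.72], [-163.45, 163.45]. Speed limits (degrees/s): [159.86, 159.86, 180, 180, 180, 180, 180].

INTERFACE

Orientations are given as [roll, pitch, yaw] about the fixed x, y, z axes, in that order (R = Rz(yaw) Ry(pitch) Rx(roll)).
In Python, from station import bot gives the robot as it stands.
- The arm moves only by the tool carry_out, never from a script. Its argument "moves" is a list of rows, each an object with "offset": the shift along the tool's x, y, z normalised to -1 to 1, where 1 is 0.02 m, a list of three; "turn": the turn, a rotation vector about the tool's x, y, z normalised to -1 to 1, where 1 is 8 degrees, a list of three; "fingers": the closure, from -1 (fully open) to 1 (shut). A call has 1 to 10 rows; each row shifts and turns the pose as measured when the row begins, along the tool's axes as they then stand; what a row does not reach is not made up. A row lasts 1/10 s, in which the tool goes at most 50 mm and 8.59 degrees, less where a joint would pass 70% of its speed; a pose out of reach is approached as far as the arm can. A call with a number of a shift or a turn outside -1 to 1 is refused whole. A call with a gripper value outside its range is refused whole. The fingers move at their own pace and stop on an object; "force" is the grip in N (left out, the last holds). Time passes only in rows, so rows that do not move let the fingers close. It gives the time, the measured TCP pose, the force and the opening at its end, in the units of the state.
- bot.observe(): the state, without advancing time (a new reading comes with each control period).
- bot.read_camera(name): name is "scene" or "side" or "wrist"; returns a dict with "pixels" (420x560x3 uint8, blue, green, red), "fx", "fy", "cx", "cy" (pixels), "position" and "orientation" of the camera in the world. Camera axes: x right, y up, looking along -z (the intrinsics and any distortion apply to the point x, -y, -z); pixel columns grow to the right and rows downward; lengths in m; the calibration is good to about 2 mm. The wrist camera is an equidistant fisheye: a pixel r from the principal point sees the ray r / f radians off the axis. A picture is of the moment at which its call begins. There is no depth.
- bot.hand_in(): hands the job in, once; it reports no verdict.
The state is a dict: "time_s": time; "joint_positions": joint angles; "joint_vel": joint speeds; "joint_torque": joint torques, N m; "position": TCP position; "orientation": TCP orientation; "contact_force": force on the tool from outside, world axes, zero at the start; "torque": the same for the moment, N m; "finger_gap": finger opening in m.
Only numpy, scipy, OpenCV 4.12 (cv2) and the standard library are available. Lean on these libraries where they do the work, as an engineer would, in place of code of your own. Each camera call takes 0.05 s, during which the arm holds its last target.

TASK

Set the pet feeder on the hallway cabinet to five portions: its flat portion dial is dragged round by a fingertip pressed on it just firmly enough. Click it clockwise (seen from above), one portion per click and never past five, until its pointer line rests at the fifth short mark clockwise from the long zero mark; only then press the round start key beside it fully down and let it come back up. Never push on the feeder with more than about 25 N, and leave everything else where it stands.

Things in the scene. Friction and masses are not known exactly. Their poses are not given: they have to be found in the camera images.
- feeder: Pet feeder, fixed: pale deck 200 (its x) x 460 (y) x 80 mm high; on its +y end a grey hopper 160 x 130 mm (centre x +10, y +155), top 266 mm above the cabinet top. Origin: centre of its underside, z up; food mouth on its -x face. In this frame the dial axis is at x 0, y -140 mm, the key at x 0, y -20 mm.
- zero_mark (a point): Middle of the long zero mark (22 mm) on the deck, 67 mm from the dial axis in the feeder's +x direction. Eight short marks (9 mm) follow clockwise from above, 30 degrees apart round the dial, towards the feeder's -y first: one to eight portions.
- dial_center (a point): Centre of the dial's flat top, on its vertical axis, 87 mm above the cabinet top. Flat rubber-faced grey disc of 100 mm diameter, 7 mm proud of the deck, with a pale pointer line (radius 20 to 48 mm). Its stiff rubber mount gives 1 mm per 12 N, 3 mm at most, so readings are too coarse to set the pressing force. Drag it by friction with a fingertip pressed on it, e.g. 33 mm from the axis.
- dial_pointer (a point): Outer end of the pointer line on the dial's top face, 46 mm from the dial's axis; it turns with the dial.
- dial (a joint): Dial angle, rad, growing clockwise from above, 0 with the pointer at the zero mark. Sprung clicks every 0.5236 rad, one at each mark; five portions is 2.618. Starts at one, two or three portions. Let go between clicks it snaps into the nearer one. A click breaks away at about 0.1 N m, most just as it leaves. Pressing with about 8 to 15 N drags it; a lighter fingertip slips.
- key_top (a point): Centre of the top of the start key, a round grey push key of 28 mm diameter in a dark housing on the deck; travel 6 mm straight down, about 5 N when fully down, sprung back up.
- key (a joint): Travel of the start key in m: 0 up, 0.006 fully down.
- cup: Bystander: small steel cup, 48 mm wide and 50 mm high, loose on the feeder's deck beside the key. Origin at the centre of its underside.
- dish_low: Bystander: terracotta-coloured plastic dish, 110 mm wide, 34 mm high, on the cabinet top before the feeder's mouth; a second one is stacked on it. Origin at the centre of its underside.
- dish_top: Bystander: the upper of the two stacked dishes, same size.
- scoop: Bystander: steel scoop with slotted head, 230 mm long, 25 mm high, lying beyond the feeder (handle along its -x). Origin in its middle, on its underside.
- brush_holder: Bystander: clear acrylic square holder 70 x 70 x 110 mm with a brush standing in it (190 mm high), beyond the feeder's hopper. Origin at the centre of its underside.
- pail: Bystander: navy plastic pail, 220 mm wide, 200 mm high, at the left of the surface. Origin at the centre of its underside.
- jar: Bystander: glass jar, 80 mm wide, 120 mm high, far right. Origin at the centre of its underside.
- tray: Bystander: shallow wooden key tray 140 x 200 x 30 mm, at the right. Origin at the centre of its underside.

How it is judged (in metres and radians):
On the way, in this order (a step that is already met when the one before it is completed fails the run):
1. the dial rests at five portions (value of joint dial between 2.518 and 2.718 rad), for 0.3 s.
2. the start key is pressed fully down (value of joint key above 0.0048 m), for 0.05 s.
At the end, for the whole second after the job is handed in: The dial rests in the click at five portions (2.618 rad, within 0.1), not moving; the key is back up (under 1.5 mm) after having been pressed down (over 4.8 mm); the eight bystanders stand within 30 mm of where they were (all of step 1 and velocity of joint dial between -0.05 and 0.05 rad/s and value of joint key below 0.0015 m and distance of each of dish_low, dish_top, cup, scoop, brush_holder, pail, jar, tray from where it was at the start of the episode below 0.03 m); the robot touches nothing.
It fails at once if the dial is turned past five portions (more than half a click beyond) (value of joint dial above 2.888 rad).
It fails at once if the key is pressed (over 2.5 mm) while the dial is not at five portions (value of joint key above 0.0025 m and not (value of joint dial between 2.468 and 2.768 rad)).
It fails at once if the feeder is pushed with more than 28 N (contact force between any of the fingers, the arm and feeder above 28 N).
It fails at once if a bystander is shifted by more than 30 mm (distance of any of dish_low, dish_top, cup, scoop, brush_holder, pail, jar, tray from where it was at the start of the episode above 0.03 m).
It fails at once if a bystander is tipped over (angle between any of dish_low, dish_top, cup, scoop, brush_holder, pail, jar, tray's own z axis and vertical above 0.5 rad).
It also fails if it takes over 51 s, if anything falls off the work surface, if the arm or the gripper's body presses on something with over 40 N, if the wrist force passes 120 N, or if a joint passes its speed limit or range.

## Working session

There is one attempt and no reset: what is moved stays moved. The work goes in short steps, Python scripts to look and compute and a tool call to move; the robot and the scene stay as the last step left them, time stands still between calls to the robot, and variables do not carry over. Pictures are saved under pics/ and viewed, and the job is handed in when it is done.

Besides the shell and the picture viewer there is one more tool, called after ">>>" as a command line: name --argument value ..., lists and objects as JSON in quotes. carry_out: Moves the arm, as the interface text tells. Scaled input: -1 to 1 covers 0.02 m each way for a shift and 8 degrees each way for a turn. Its arguments: {"type":"object","properties":{"moves":{"type":"array","items":{"type":"object","properties":{"offset":{"type":"array","items":{"type":"number","minimum":-1,"maximum":1}},"turn":{"type":"array","items":{"type":"number","minimum":-1,"maximum":1}},"fingers":{"type":"number"}}}},"force":{"type":"number"}},"required":["moves"]}

```bash
ls; mkdir -p pics; cat > h.py <<'E'
import numpy as np, cv2
from station import bot
from scipy.spatial.transform import Rotation as R
def rot(o):
    o=np.array(o,float)
    if o.size==9: return o.reshape(3,3)
    if o.size==3: return R.from_euler('xyz',o,degrees=True).as_matrix()
    return R.from_quat(o).as_matrix()
def ray(c,u,v,fish=False):
    x=(u-c['cx'])/c['fx'];y=(v-c['cy'])/c['fy']
    if fish:
        r=np.hypot(x,y);s=np.sin(r)/max(r,1e-9);d=np.array([x*s,-y*s,-np.cos(r)])
    else: d=np.array([x,-y,-1.])
    return rot(c['orientation'])@d
def onz(c,u,v,z,fish=False):
    d=ray(c,u,v,fish);p=np.array(c['position']);return p+d*(z-p[2])/d[2]
def proj(c,P,fish=False):
    q=rot(c['orientation']).T@(np.array(P)-c['position'])
    x,y,z=q[0],-q[1],-q[2]
    if fish:
        r=np.hypot(x,y);t=np.arctan2(r,z);k=t/max(r,1e-9)
    else: k=1/z
    return c['cx']+c['fx']*x*k,c['cy']+c['fy']*y*k
E
python3 - <<'E'
from h import *
print(bot.observe())
for n in ["scene","side","wrist"]:
    c=bot.read_camera(n); cv2.imwrite(f"pics/{n}0.png",c["pixels"])
    print(n,{k:c[k] for k in c if k!="pixels"})
E
```

```text
pics
{'time_s': 0.0, 'joint_positions': array([69.22587355, 21.992763  ,  2.50907468, 91.65045057, -1.02730035,
       66.53255999, -2.85908334]), 'joint_vel': array([ 0.02740858,  0.11987586, -0.04416244, -0.04808662, -0.03536611,
        0.04212197, -0.01007957]), 'joint_torque': array([-2.53934668e-04, -4.33463073e+01,  1.02438994e+00, -2.49512064e+01,
        1.05572533e-02,  1.14228184e-02,  6.86952575e-06]), 'position': array([ 0.17001462, -0.62685438,  0.40326565]), 'orientation': array([-177.83543622,   89.84665931,  107.3412519 ]), 'contact_force': array([-0.30753684,  0.05157584, -0.14796308]), 'torque': array([-0.0077887 ,  0.04590655,  0.03428788]), 'finger_gap': 0.0852741504627005}
scene {'fx': 508.45045510733644, 'fy': 508.45045510733644, 'cx': 282.0842658987567, 'cy': 214.67924080594574, 'position': array([ 1.17082882, -0.99554773,  1.0836429 ]), 'orientation': array([50.00995545, -0.16846951, 30.22488634])}
side {'fx': 392.0242233124616, 'fy': 392.0242233124616, 'cx': 276.4199423353108, 'cy': 211.6070180712594, 'position': array([0.51302051, 0.82377025, 0.89664154]), 'orientation': array([  44.09492562,   -0.99464539, -172.62179163])}
wrist {'fx': 325.19226210127806, 'fy': 325.19226210127806, 'cx': 279.29169577455446, 'cy': 214.34122844962928, 'position': array([ 0.23480788, -0.61045883,  0.37128924]), 'orientation': array([-15.35212149,   0.11681875, -74.8820999 ])}
```

View pics/scene0.png

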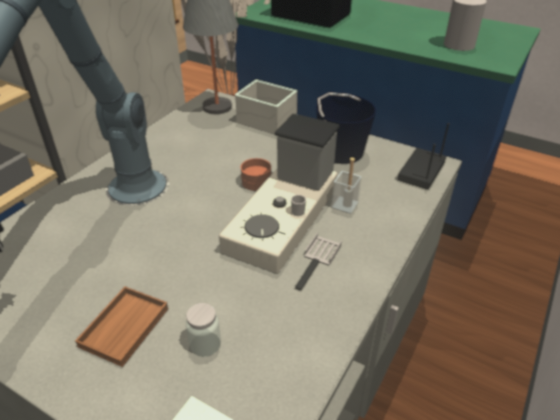

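View pics/side0.png

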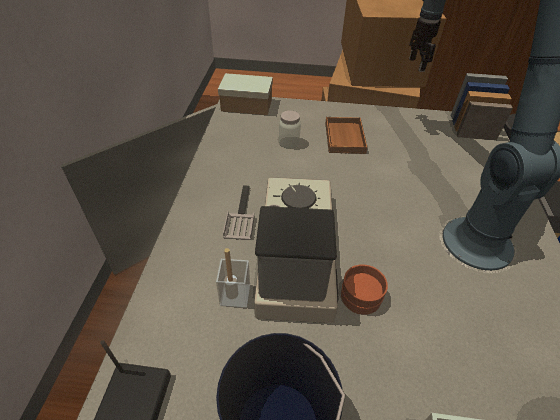

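View pics/wrist0.png

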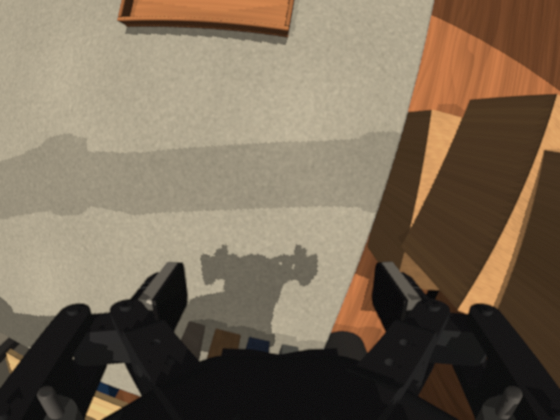

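```bash
python3 - <<'E'
from h import *
i=cv2.imread("pics/scene0.png"); cv2.imwrite("pics/s1.png",cv2.resize(i[155:275,210:350],None,fx=5.6,fy=5,interpolation=cv2.INTER_CUBIC)[:600])
i=cv2.imread("pics/side0.png"); cv2.imwrite("pics/d1.png",cv2.resize(i[170:225,240:350],None,fx=7,fy=7,interpolation=cv2.INTER_CUBIC))
E
```

```text
(no output)
```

View pics/s1.png

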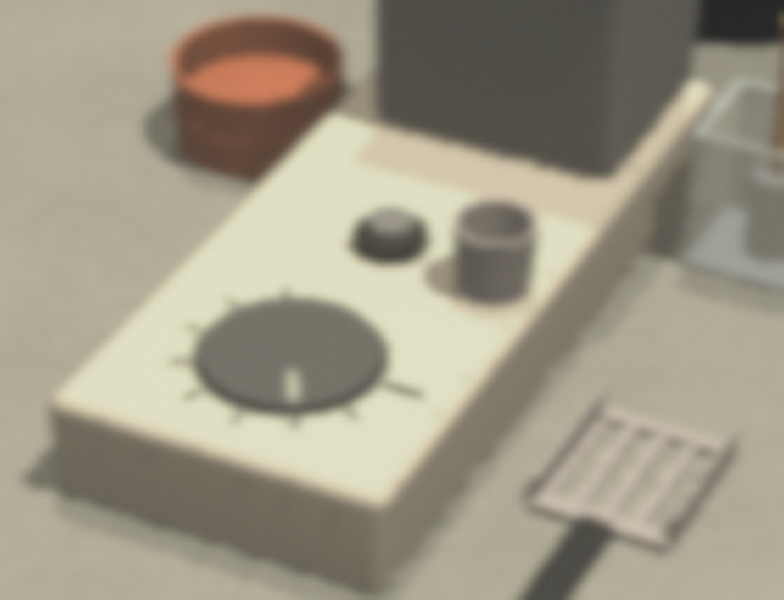

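View pics/d1.png

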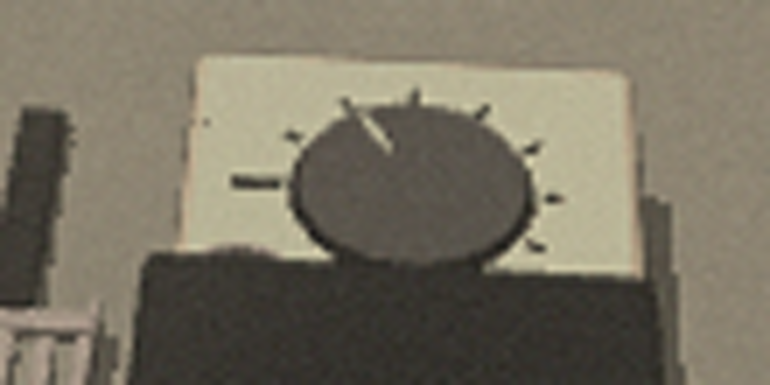

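```bash
python3 - <<'E'
from h import *
c=bot.read_camera("scene"); s=bot.read_camera("side")
f=lambda u,v,z:onz(c,210+u/5.6-.4,155+v/5-.4,z)
g=lambda u,v,z:onz(s,240+u/7-.4,170+v/7-.4,z)
A,B,C=f(52,402,.08),f(385,503,.08),f(335,115,.08)
print("corners",A,B,C,np.linalg.norm(A-B))
for n,P in dict(dial=f(292,355-3,.087),zero=f(405,390,.08),m2=f(295,422,.08),m5=f(180,362,.08),m8=f(287,293,.08),pin=f(293,370,.087),pout=f(294,402,.087),key=f(388,220,.095),cupbase=f(493,285,.08),cuptop=f(495,222,.13)).items(): print(n,P.round(4))
for n,P in dict(sA=g(628,72,.08),sB=g(200,55,.08),dial=g(412,183,.087),zero=g(257,183,.08),m2=g(345,104,.08),m5=g(533,148,.08),pout=g(352,108,.087),pin=g(390,152,.087)).items(): print(n,P.round(4))
# segmentation ellipse of dial in scene
e=B-A; print("yaw from edge",np.degrees(np.arctan2(e[1],e[0])))
e=C-A; print("yaw long",np.degrees(np.arctan2(e[1],e[0]))-90)
E
```

```text
corners [ 0.45801056 -0.13404213  0.08      ] [ 0.65105221 -0.11831893  0.08      ] [0.43663457 0.18591653 0.08      ] 0.19368091608648527
dial [ 0.5471 -0.0394  0.087 ]
zero [ 0.612  -0.0315  0.08  ]
m2 [ 0.5768 -0.0843  0.08  ]
m5 [ 0.496  -0.0706  0.08  ]
m8 [0.5111 0.0128 0.08  ]
pin [ 0.5561 -0.0528  0.087 ]
pout [ 0.5714 -0.0764  0.087 ]
key [0.5317 0.0872 0.095 ]
cupbase [0.6051 0.077  0.08  ]
cuptop [0.6053 0.0765 0.13  ]
sA [ 0.4531 -0.1255  0.08  ]
sB [ 0.6458 -0.1084  0.08  ]
dial [ 0.543  -0.0314  0.087 ]
zero [ 0.6095 -0.029   0.08  ]
m2 [ 0.5773 -0.0852  0.08  ]
m5 [ 0.4927 -0.0687  0.08  ]
pout [ 0.5734 -0.0752  0.087 ]
pin [ 0.5541 -0.0494  0.087 ]
yaw from edge 4.6564500677041725
yaw long 3.822171408149586
```

```bash
cat >> h.py <<'E'
def st():
    o=bot.observe();M=rot(o['orientation']);return o,M,o['position']+0.173*M[:,0]
def info():
    o,M,t=st();print("t",round(o['time_s'],2),"tip",t.round(4),"F",o['contact_force'].round(2),"T",o['torque'].round(2),"gap",round(o['finger_gap'],4));print(M.round(3))
E
python3 - <<'E'
from h import *
info()
o,M,t=st();c=bot.read_camera("wrist");print("cam in tool",M.T@(c['position']-o['position']))
print((M.T@(np.array([0.544,-.036,.14])-t)).round(4))
E
```

```text
t 0.25 tip [ 0.17   -0.6269  0.231 ] F [-0.47  0.15  0.01] T [0.01 0.03 0.02] gap 0.0855
[[-0.     0.965  0.262]
 [ 0.001  0.262 -0.965]
 [-1.    -0.    -0.001]]
cam in tool [0.03208631 0.06683171 0.00116175]
[ 0.0916  0.5156 -0.4723]
```

>>> carry_out --moves '[{"offset": [0, 0, 0], "turn": [0, 0, 0], "fingers": 1}, {"offset": [0, 0, 0], "turn": [0, 0, 0], "fingers": 1}]'

```text
time_s: 0.5
position: [0.1701, -0.6271, 0.4039]
orientation: [-175.9, 89.9, 109.2]
contact_force: [0.1, 0.1, 0.2]
finger_gap: 0.0588
```

```bash
python3 -c "
from h import *
info()"
```

```text
t 0.5 tip [ 0.17   -0.6269  0.2309] F [0.14 0.07 0.21] T [-0.05 -0.   -0.04] gap 0.0588
[[-0.     0.965  0.262]
 [ 0.001  0.262 -0.965]
 [-1.    -0.    -0.001]]
```

>>> carry_out --moves '[{"offset": [0, 0.98, -1], "turn": [0.67, 0, 0], "fingers": 1}, {"offset": [0, 1, -0.8], "turn": [0.67, 0, 0], "fingers": 1}, {"offset": [0, 0.9, -1], "turn": [0, 0, 0], "fingers": 1}, {"offset": [0, 0.9, -1], "turn": [0, 0, 0], "fingers": 1}, {"offset": [0, 0.9, -1], "turn": [0, 0, 0], "fingers": 1}, {"offset": [0, 0.9, -1], "turn": [0, 0, 0], "fingers": 1}, {"offset": [0, 0.9, -1], "turn": [0, 0, 0], "fingers": 1}, {"offset": [0, 0.9, -1], "turn": [0, 0, 0], "fingers": 1}, {"offset": [0, 0.9, -1], "turn": [0, 0, 0], "fingers": 1}, {"offset": [0, 0.9, -1], "turn": [0, 0, 0], "fingers": 1}]'

```text
time_s: 1.5
position: [0.3346, -0.4109, 0.4043]
orientation: [-24.6, 89.7, -111.4]
contact_force: [-0.1, 0.6, 0.9]
finger_gap: 0.0003
```

```bash
python3 -c "
from h import *
info();o,M,t=st();print((M.T@(np.array([0.49,-.04,.2])-t)).round(4))"
```

```text
t 1.5 tip [ 0.3343 -0.4117  0.2313] F [-0.1   0.62  0.88] T [-0.03  0.01  0.01] gap 0.0003
[[-0.002  0.998  0.057]
 [-0.004  0.057 -0.998]
 [-1.    -0.002  0.004]]
[ 0.0294  0.1768 -0.3623]
```

>>> carry_out --moves '[{"offset": [0.1, 0.5, -1], "fingers": 1}, {"offset": [0.1, 0.5, -1], "fingers": 1}, {"offset": [0.1, 0.5, -1], "fingers": 1}, {"offset": [0.1, 0.5, -1], "fingers": 1}, {"offset": [0.1, 0.5, -1], "fingers": 1}, {"offset": [0.1, 0.5, -1], "fingers": 1}, {"offset": [0.1, 0.5, -1], "fingers": 1}, {"offset": [0.1, 0.5, -1], "fingers": 1}, {"offset": [0.1, 0.5, -1], "fingers": 1}, {"offset": [0.1, 0.5, -1], "fingers": 1}]'

```text
invalid input at $.moves[0]: expected keys offset, turn, fingers
```

```bash
python3 -c "
from h import *
info();o,M,t=st();print((M.T@(np.array([0.49,-.04,.2])-t)).round(4))"
```

```text
t 1.5 tip [ 0.3343 -0.4117  0.2313] F [-0.1   0.62  0.88] T [-0.03  0.01  0.01] gap 0.0003
[[-0.002  0.998  0.057]
 [-0.004  0.057 -0.998]
 [-1.    -0.002  0.004]]
[ 0.0294  0.1768 -0.3623]
```

>>> carry_out --moves '[{"offset": [0.1, 0.5, -1], "turn": [0, 0, 0], "fingers": 1}, {"offset": [0.1, 0.5, -1], "turn": [0, 0, 0], "fingers": 1}, {"offset": [0.1, 0.5, -1], "turn": [0, 0, 0], "fingers": 1}, {"offset": [0.1, 0.5, -1], "turn": [0, 0, 0], "fingers": 1}, {"offset": [0.1, 0.5, -1], "turn": [0, 0, 0], "fingers": 1}, {"offset": [0.1, 0.5, -1], "turn": [0, 0, 0], "fingers": 1}, {"offset": [0.1, 0.5, -1], "turn": [0, 0, 0], "fingers": 1}, {"offset": [0.1, 0.5, -1], "turn": [0, 0, 0], "fingers": 1}, {"offset": [0.1, 0.5, -1], "turn": [0, 0, 0], "fingers": 1}, {"offset": [0.1, 0.5, -1], "turn": [0, 0, 0], "fingers": 1}]'

```text
time_s: 2.5
position: [0.4273, -0.1959, 0.3855]
orientation: [24.4, 89.4, -62.2]
contact_force: [0.5, -0.7, -0.4]
finger_gap: -0.0
```

```bash
python3 -c "
from h import *
info();o,M,t=st();print((M.T@(np.array([0.49,-.04,.2])-t)).round(4))"
```

```text
t 2.5 tip [ 0.4282 -0.1975  0.2125] F [ 0.47 -0.68 -0.4 ] T [ 0.   -0.07 -0.  ] gap -0.0
[[ 0.005  0.998  0.059]
 [-0.009  0.059 -0.998]
 [-1.     0.004  0.01 ]]
[ 0.0114  0.071  -0.1536]
```

>>> carry_out --moves '[{"offset": [0.1, 0.5, -1], "turn": [0, 0, 0], "fingers": 1}, {"offset": [0.1, 0.5, -1], "turn": [0, 0, 0], "fingers": 1}, {"offset": [0.1, 0.5, -1], "turn": [0, 0, 0], "fingers": 1}, {"offset": [0.1, 0.5, -1], "turn": [0, 0, 0], "fingers": 1}, {"offset": [0.1, 0.5, -1], "turn": [0, 0, 0], "fingers": 1}, {"offset": [0.1, 0.5, -1], "turn": [0, 0, 0], "fingers": 1}, {"offset": [0, 0.3, -0.6], "turn": [0, 0, 0], "fingers": 1}, {"offset": [0, 0, 0], "turn": [0, 0, 0], "fingers": 1}]'

```text
time_s: 3.3
position: [0.4883, -0.0509, 0.3742]
orientation: [43.4, 89.2, -42.9]
contact_force: [-0.1, -0.5, 0.3]
finger_gap: 0.0002
```

```bash
python3 -c "
from h import *
info();o,M,t=st();print((M.T@(np.array([0.49,-.04,.2])-t)).round(4))
c=bot.read_camera('wrist');cv2.imwrite('pics/w1.png',c['pixels'])
print(o['joint_positions'].round(1))
for n,P in dict(dial=(.544,-.036,.087),key=(.535,.084,.095)).items(): print(n,proj(c,P,True))"
```

```text
t 3.3 tip [ 0.4901 -0.0526  0.2012] F [-0.06 -0.46  0.33] T [-0.02  0.04 -0.04] gap 0.0002
[[ 0.01   0.998  0.065]
 [-0.01   0.065 -0.998]
 [-1.     0.01   0.01 ]]
[ 0.0011  0.0007 -0.0126]
[ 23.8   7.9 -24.3 114.    4.5  58.3 -88.9]
dial (np.float64(259.52306327230747), np.float64(144.28822730219798))
key (np.float64(114.60894462101757), np.float64(152.3170978774033))
```

View pics/w1.png

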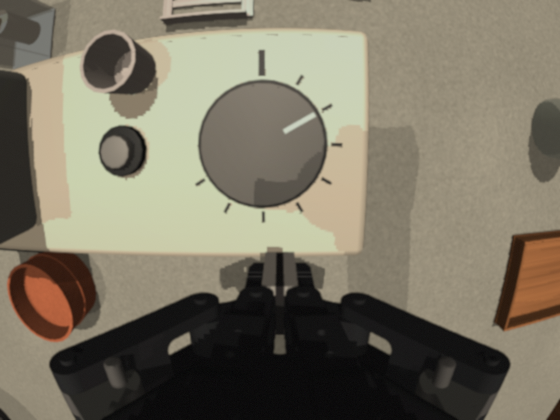

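```bash
python3 -c "
from h import *
c=bot.read_camera('wrist');f=lambda u,v,z:onz(c,u,v,z,True).round(4)
im=c['pixels'];g=cv2.cvtColor(im,cv2.COLOR_BGR2GRAY);m=((g<135)).astype(np.uint8)*255
cs,_=cv2.findContours(m[50:235,60:345],cv2.RETR_EXTERNAL,cv2.CHAIN_APPROX_NONE)
for k in cs:
    if cv2.contourArea(k)>30: print(cv2.contourArea(k),np.array(cv2.minEnclosingCircle(k)[0])+[60,50],cv2.minEnclosingCircle(k)[1], np.array(cv2.fitEllipse(k)[0])+[60,50])
print('dial',f(263,144,.087),'key',f(116,152,.095),'house',f(123,150,.085),'zero',f(262,63,.08),'m6',f(263,216,.08),'m3',f(337,145,.08),'cup top',f(109,63,.13))
"
```

```text
1937.0 [122.86567307 150.68656921] 26.58838653564453 [121.5895195  150.64746857]
12817.5 [261. 143.] 64.53691101074219 [261.06741333 142.9910202 ]
99.5 [259.5  62. ] 12.257750511169434 [259.84968567  60.2920475 ]
1918.0 [133.82718658  82.51843262] 34.384403228759766 [134.24908447  86.07460403]
1355.5 [107.09740448  64.94155884] 26.51375389099121 [103.10189056  65.93887043]
dial [ 0.5439 -0.04    0.087 ] key [0.535  0.0812 0.095 ] house [0.5359 0.0795 0.085 ] zero [ 0.6096 -0.035   0.08  ] m6 [ 0.4839 -0.043   0.08  ] m3 [ 0.547  -0.0997  0.08  ] cup top [0.6022 0.0716 0.13  ]
```

>>> carry_out --moves '[{"offset": [1, 0.25, -0.2], "turn": [0, 0.08, -0.07], "fingers": 1}, {"offset": [1, 0.25, -0.2], "turn": [0, 0, 0], "fingers": 1}, {"offset": [1, 0.25, -0.2], "turn": [0, 0, 0], "fingers": 1}, {"offset": [1, 0.25, -0.2], "turn": [0, 0, 0], "fingers": 1}, {"offset": [0.5, 0.25, -0.2], "turn": [0, 0, 0], "fingers": 1}, {"offset": [0, 0, 0], "turn": [0, 0, 0], "fingers": 1}, {"offset": [0, 0, 0], "turn": [0, 0, 0], "fingers": 1}]'

```text
time_s: 4.1
position: [0.5116, -0.0425, 0.283]
orientation: [4.6, 89.6, -82.8]
contact_force: [-0.2, -0.3, 1.2]
finger_gap: 0.0
```

```bash
python3 -c "
from h import *
info();o,M,t=st();print((M.T@(np.array([0.512,-.032,.09])-t)).round(4))"
```

```text
t 4.1 tip [ 0.5118 -0.0438  0.11  ] F [-0.17 -0.31  1.25] T [ 0.    0.03 -0.02] gap 0.0
[[ 0.001  0.999  0.045]
 [-0.007  0.045 -0.999]
 [-1.     0.001  0.007]]
[ 0.0199  0.0007 -0.0119]
```

>>> carry_out --moves '[{"offset": [0.4, 0, -0.3], "turn": [0, 0.05, -0.0], "fingers": 1}, {"offset": [0.3, 0, -0.3], "turn": [0, 0, 0], "fingers": 1}, {"offset": [0.1, 0.02, 0], "turn": [0, 0, 0], "fingers": 1}, {"offset": [0, 0, 0], "turn": [0, 0, 0], "fingers": 1}]'

```text
time_s: 4.5
position: [0.5122, -0.0305, 0.2683]
orientation: [74.1, 89.7, -13.4]
contact_force: [-0.2, -0.3, -0.4]
finger_gap: -0.0001
```

```bash
cat >> h.py <<'E'
def avgF(n=4):
    F=[];
    for _ in range(n): bot.read_camera('side'); F.append(bot.observe()['contact_force'])
    F=np.array(F);print("avgF",F.mean(0).round(2),"z",F[:,2].round(1))
E
python3 -c "
from h import *
info();avgF();info()"
```

```text
t 4.5 tip [ 0.513  -0.0307  0.0953] F [-0.19 -0.27 -0.38] T [ 0.03 -0.    0.  ] gap -0.0001
[[ 0.005  0.999  0.044]
 [-0.001  0.044 -0.999]
 [-1.     0.005  0.001]]
avgF [-0.33 -0.1  -0.39] z [-0.2 -0.5 -0.6 -0.2]
t 4.7 tip [ 0.5133 -0.031   0.0956] F [-0.67 -0.5  -0.22] T [ 0.01 -0.02  0.02] gap 0.0002
[[ 0.006  0.999  0.043]
 [-0.001  0.043 -0.999]
 [-1.     0.006  0.002]]
```

>>> carry_out --moves '[{"offset": [0.15, 0, 0], "turn": [0, 0, 0], "fingers": 1}, {"offset": [0.15, 0, 0], "turn": [0, 0, 0], "fingers": 1}, {"offset": [0.05, 0, 0], "turn": [0, 0, 0], "fingers": 1}]'

```text
time_s: 5.0
position: [0.5127, -0.0312, 0.2617]
orientation: [74.4, 89.6, -13.2]
contact_force: [0.2, 0.3, -0.6]
finger_gap: -0.0
```

```bash
python3 -c "
from h import *
info();avgF(3)"
```

```text
t 5.0 tip [ 0.514  -0.0314  0.0887] F [ 0.17  0.34 -0.59] T [ 0.04 -0.02  0.  ] gap -0.0
[[ 0.007  0.999  0.043]
 [-0.002  0.043 -0.999]
 [-1.     0.007  0.002]]
avgF [-0.11  0.22 -0.11] z [-0.3  0.1 -0.1]
```

>>> carry_out --moves '[{"offset": [0.05, 0, 0], "turn": [0, 0, 0], "fingers": 1}, {"offset": [0.05, 0, 0], "turn": [0, 0, 0], "fingers": 1}]'

```text
time_s: 5.35
position: [0.5129, -0.0311, 0.2601]
orientation: [74.6, 89.6, -13.0]
contact_force: [-0.6, -0.2, 4.9]
finger_gap: 0.0003
```

```bash
python3 -c "
from h import *
info();avgF(3);info()"
```

```text
t 5.35 tip [ 0.5142 -0.0314  0.0871] F [-0.57 -0.21  4.92] T [-0.04  0.29  0.01] gap 0.0003
[[ 0.007  0.999  0.043]
 [-0.002  0.043 -0.999]
 [-1.     0.007  0.002]]
avgF [-1.01 -0.14  2.9 ] z [3.3 2.9 2.5]
t 5.5 tip [ 0.5142 -0.0314  0.0872] F [-0.01 -0.28  2.51] T [0.03 0.28 0.04] gap -0.0
[[ 0.007  0.999  0.043]
 [-0.002  0.043 -0.999]
 [-1.     0.007  0.002]]
```

>>> carry_out --moves '[{"offset": [0.05, 0, 0], "turn": [0, 0, 0], "fingers": 1}]'

```text
time_s: 5.6
position: [0.513, -0.0311, 0.2597]
orientation: [71.3, 89.6, -16.2]
contact_force: [-3.0, 0.2, 7.1]
finger_gap: -0.0003
```

```bash
python3 -c "
from h import *
info();avgF(3)"
```

```text
t 5.6 tip [ 0.5142 -0.0314  0.0867] F [-2.95  0.24  7.06] T [0.03 0.6  0.  ] gap -0.0003
[[ 0.007  0.999  0.043]
 [-0.002  0.043 -0.999]
 [-1.     0.007  0.002]]
avgF [-2.28  0.15  5.83] z [6.4 5.7 5.4]
```

>>> carry_out --moves '[{"offset": [0, 0, 0], "turn": [0, 0, 0], "fingers": 1}]'

```text
time_s: 5.85
position: [0.513, -0.031, 0.2601]
orientation: [69.1, 89.6, -18.5]
contact_force: [-1.4, -0.5, 2.8]
finger_gap: -0.0003
```

```bash
python3 -c "
from h import *
info();avgF(3)"
```

```text
t 5.85 tip [ 0.5142 -0.0314  0.0871] F [-1.37 -0.47  2.82] T [-0.04  0.28  0.02] gap -0.0003
[[ 0.007  0.999  0.043]
 [-0.002  0.043 -0.999]
 [-1.     0.007  0.003]]
avgF [-1.07  0.37  3.72] z [2.6 3.8 4.8]
```

>>> carry_out --moves '[{"offset": [0.05, 0, 0], "turn": [0, 0, 0], "fingers": 1}, {"offset": [0.05, 0, 0], "turn": [0, 0, 0], "fingers": 1}]'

```text
time_s: 6.2
position: [0.5131, -0.0309, 0.2592]
orientation: [62.3, 89.6, -25.2]
contact_force: [-4.5, 0.9, 11.2]
finger_gap: -0.0002
```

```bash
python3 -c "
from h import *
info();avgF(3)"
```

```text
t 6.2 tip [ 0.5141 -0.0314  0.0862] F [-4.47  0.92 11.17] T [ 0.01  0.98 -0.06] gap -0.0002
[[ 0.006  0.999  0.042]
 [-0.003  0.042 -0.999]
 [-1.     0.006  0.003]]
avgF [-4.06 -0.42  9.85] z [10.5  9.9  9.2]
```

>>> carry_out --moves '[{"offset": [0.05, 0.05, -0.16], "turn": [0, 0, 0], "fingers": 1}, {"offset": [0.05, 0.07, -0.155], "turn": [0, 0, 0], "fingers": 1}]'

```text
time_s: 6.55
position: [0.5143, -0.0288, 0.259]
orientation: [-2.1, 89.3, -89.9]
contact_force: [-7.1, -4.7, 14.3]
finger_gap: -0.0003
```

```bash
python3 -c "
from h import *
info();avgF(2);c=bot.read_camera('wrist');cv2.imwrite('pics/w2.png',c['pixels']);info()"
```

```text
t 6.55 tip [ 0.5143 -0.0308  0.086 ] F [-7.08 -4.67 14.31] T [-1.07  1.44 -0.09] gap -0.0003
[[ 0.     0.999  0.039]
 [-0.012  0.039 -0.999]
 [-1.    -0.     0.012]]
avgF [-6.25 -4.55 13.46] z [13.4 13.5]
t 6.7 tip [ 0.5143 -0.0309  0.0861] F [-5.57 -4.58 12.74] T [-1.03  1.35  0.03] gap 0.0001
[[ 0.     0.999  0.039]
 [-0.011  0.039 -0.999]
 [-1.    -0.     0.011]]
```

View pics/w2.png

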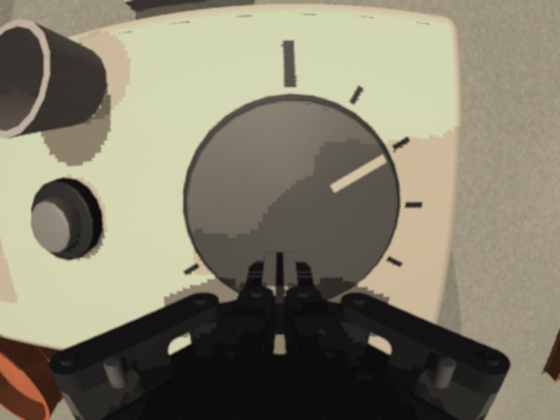

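>>> carry_out --moves '[{"offset": [0.04, -0.05, -0.2], "turn": [0, 0.08, 0], "fingers": 1}]'

```text
time_s: 6.8
position: [0.514, -0.0288, 0.2596]
orientation: [11.5, 89.6, -76.3]
contact_force: [1.1, -7.2, 7.4]
finger_gap: 0.0
```

```bash
python3 -c "
from h import *
info();avgF(2)"
```

```text
t 6.8 tip [ 0.5142 -0.0299  0.0866] F [ 1.12 -7.16  7.38] T [-1.59 -0.06 -0.01] gap 0.0
[[ 0.002  0.999  0.037]
 [-0.007  0.037 -0.999]
 [-1.     0.001  0.007]]
avgF [-1.41 -6.25  7.9 ] z [7.  8.8]
```

```bash
cat >> h.py <<'E'
D=np.array([0.5445,-0.038,0.087])
def pointer(name=None):
    c=bot.read_camera('wrist')
    if name: cv2.imwrite('pics/'+name,c['pixels'])
    im=c['pixels'].astype(int);m=np.zeros(im.shape[:2],np.uint8)
    # bright pixels inside dial circle radius 22..46 mm
    pts=[]
    for v in range(420):
        for u in range(560):
            if im[v,u].sum()>420:
                P=onz(c,u,v,.087,True); r=np.hypot(*(P-D)[:2])
                if r<.044: pts.append(P[:2])
    pts=np.array(pts); 
    if len(pts)<20: print("few",len(pts));return
    mm=pts.mean(0);w,V=np.linalg.eigh(np.cov(pts.T));d=V[:,1]
    if d@(mm-D[:2])<0:d=-d
    print("pointer n",len(pts),"mean",mm.round(4),"angle by line",np.degrees(np.arctan2(d[1],d[0])).round(1),"portion est",((4-np.degrees(np.arctan2(d[1],d[0])))/30).round(2), "by mean",((4-np.degrees(np.arctan2(*(mm-D[:2])[::-1])))/30).round(2))
E
python3 -c "
from h import *
pointer('w3.png');info()"
```

```text
pointer n 500 mean [ 0.5606 -0.063 ] angle by line -37.6 portion est 1.39 by mean 2.04
t 6.95 tip [ 0.5143 -0.0297  0.0865] F [-2.34 -6.69  7.89] T [-1.47  0.36 -0.06] gap -0.0003
[[ 0.002  0.999  0.036]
 [-0.006  0.036 -0.999]
 [-1.     0.001  0.006]]
```

View pics/w3.png

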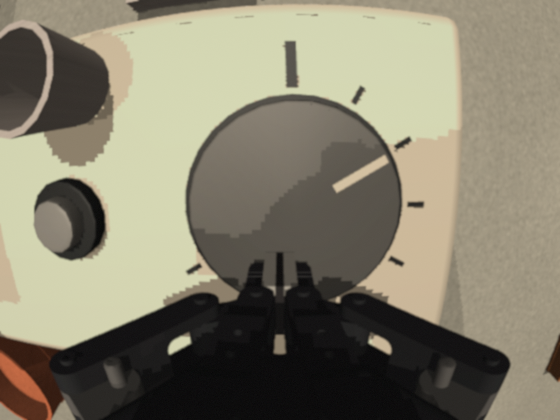

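```bash
python3 - <<'E'
s=open('h.py').read()
a=s.index("    im=c['pixels'].astype(int);m=");b=s.index("    pts=np.array(pts);")
s=s[:a]+"""    g=cv2.cvtColor(c['pixels'],cv2.COLOR_BGR2GRAY);n,L,S,_=cv2.connectedComponentsWithStats((g>150).astype(np.uint8))
    pts=[]
    for k in range(1,n):
        if 40<S[k,4]<700 and max(S[k,2:4])<100:
            v,u=np.nonzero(L==k);Q=[onz(c,x,y,.087,True)[:2] for x,y in zip(u,v)];q=np.mean(Q,0)
            r=np.hypot(*(q-D[:2]))
            if .025<r<.042 and len(Q)>len(pts): pts=Q
"""+s[b:]
open('h.py','w').write(s)
E
python3 -c "
from h import *
pointer();avgF(1)"
```

```text
pointer n 523 mean [ 0.563  -0.0651] angle by line -57.0 portion est 2.03 by mean 1.99
avgF [-1.1  -6.33  8.32] z [8.3]
```

>>> carry_out --moves '[{"offset": [0.06, 0, -0.25], "turn": [0, 0.05, 0], "fingers": 1}, {"offset": [0.06, 0.03, -0.25], "turn": [0, 0.05, 0], "fingers": 1}]'

```text
time_s: 7.25
position: [0.5146, -0.0282, 0.2591]
orientation: [-10.0, 89.6, -98.3]
contact_force: [-6.2, -9.0, 13.0]
finger_gap: 0.0002
```

```bash
python3 -c "
from h import *
info();avgF(2);pointer()"
```

```text
t 7.25 tip [ 0.5144 -0.0294  0.0861] F [-6.18 -8.98 12.99] T [-1.92  1.19 -0.06] gap 0.0002
[[-0.001  1.     0.029]
 [-0.007  0.029 -1.   ]
 [-1.    -0.001  0.007]]
avgF [-4.84 -8.55 12.39] z [12.8 12. ]
pointer n 529 mean [ 0.5629 -0.0652] angle by line -57.2 portion est 2.04 by mean 2.0
```

```bash
python3 -c "
from h import *
c=bot.read_camera('scene');i=c['pixels'];print(proj(c,D))
cv2.imwrite('pics/s2.png',cv2.resize(i[120:260,200:340],None,fx=4.2,fy=4.2,interpolation=cv2.INTER_CUBIC))
c=bot.read_camera('side');i=c['pixels']
cv2.imwrite('pics/d2.png',cv2.resize(i[130:230,230:360],None,fx=5.5,fy=5.5,interpolation=cv2.INTER_CUBIC))
info()
"
```

```text
(np.float64(261.25827557640196), np.float64(224.44277069342232))
t 7.5 tip [ 0.5144 -0.0294  0.0862] F [-5.72 -9.03 11.61] T [-1.96  0.97 -0.02] gap 0.0002
[[-0.001  1.     0.029]
 [-0.007  0.029 -1.   ]
 [-1.    -0.001  0.007]]
```

View pics/s2.png

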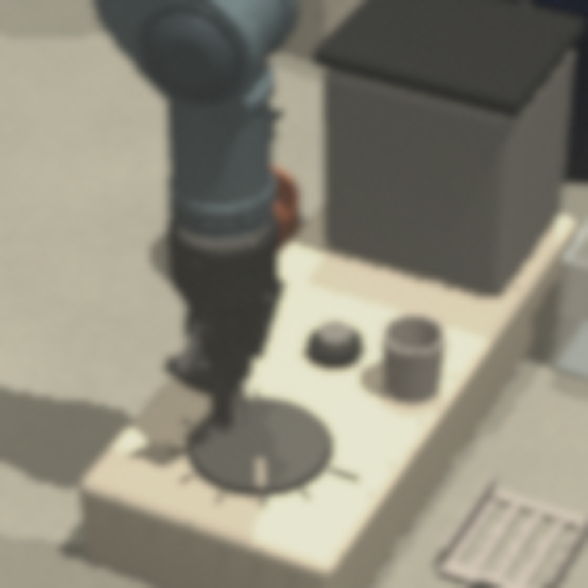

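View pics/d2.png

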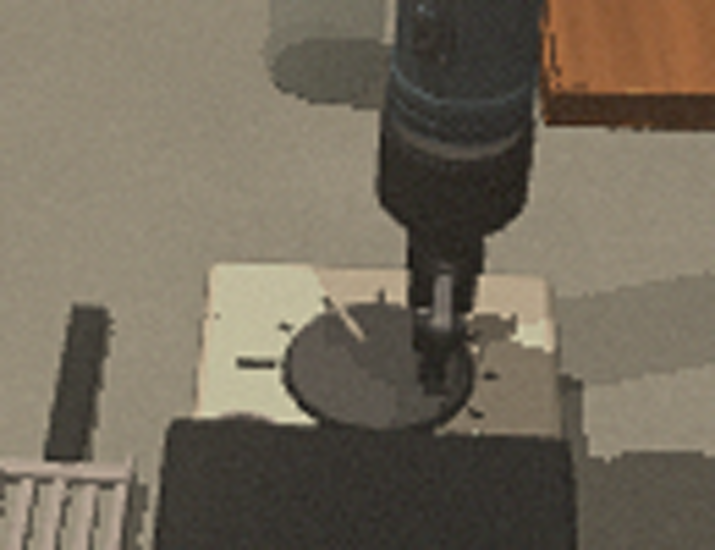

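>>> carry_out --moves '[{"offset": [0.05, -0.02, -0.4], "turn": [0, 0.05, 0], "fingers": 1}]'

```text
time_s: 7.6
position: [0.5147, -0.0256, 0.2595]
orientation: [2.8, 89.6, -85.8]
contact_force: [-0.9, -7.3, 8.2]
finger_gap: 0.0002
```

```bash
python3 -c "
from h import *
info();avgF(1);pointer()"
```

```text
t 7.6 tip [ 0.5148 -0.0269  0.0865] F [-0.9  -7.32  8.23] T [-1.62  0.14 -0.05] gap 0.0002
[[ 0.001  1.     0.024]
 [-0.008  0.024 -1.   ]
 [-1.     0.     0.008]]
avgF [-1.6  -6.19  7.23] z [7.2]
pointer n 516 mean [ 0.5629 -0.0649] angle by line -57.0 portion est 2.03 by mean 1.98
```

>>> carry_out --moves '[{"offset": [-0.25, 0, 0], "turn": [0, 0.05, 0], "fingers": 1}, {"offset": [0, -0.17, 0.3], "turn": [0, 0, 0], "fingers": 1}, {"offset": [0, -0.17, 0.3], "turn": [0, 0, 0], "fingers": 1}, {"offset": [0, 0, 0], "turn": [0, 0, 0], "fingers": 1}]'

```text
time_s: 8.1
position: [0.5081, -0.0383, 0.264]
orientation: [116.5, 89.8, 27.9]
contact_force: [-0.4, -0.6, 0.0]
finger_gap: 0.0003
```

```bash
python3 -c "
from h import *
avgF(2);pointer('w4.png');info()"
```

```text
avgF [-0.12  0.59 -0.12] z [-0.2 -0. ]
pointer n 532 mean [ 0.5633 -0.0651] angle by line -56.3 portion est 2.01 by mean 1.97
t 8.25 tip [ 0.5092 -0.0367  0.0912] F [-0.32 -0.02  0.37] T [ 0.04 -0.03 -0.02] gap 0.0004
[[ 0.004  1.     0.026]
 [ 0.002  0.026 -1.   ]
 [-1.     0.004 -0.002]]
```

View pics/w4.png

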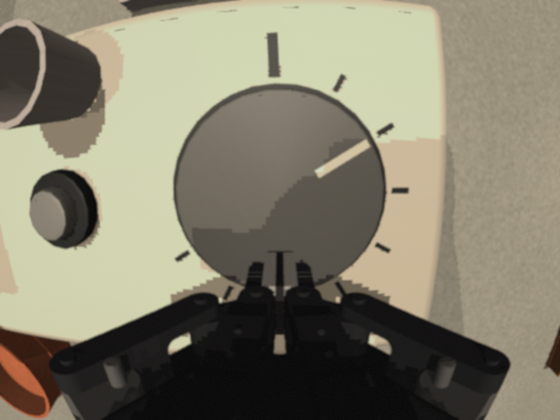

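>>> carry_out --moves '[{"offset": [0.15, 0, 0.05], "turn": [0, 0, 0], "fingers": 1}, {"offset": [0.08, 0, 0], "turn": [0, 0, 0], "fingers": 1}, {"offset": [0.05, -0.01, 0], "turn": [0, 0, 0], "fingers": 1}, {"offset": [0.05, -0.02, 0], "turn": [0, 0, 0], "fingers": 1}, {"offset": [0.05, -0.02, 0], "turn": [0, 0, 0], "fingers": 1}]'

```text
time_s: 8.75
position: [0.5089, -0.0372, 0.2595]
orientation: [93.6, 89.8, 5.2]
contact_force: [-2.9, -0.6, 8.4]
finger_gap: 0.0002
```

```bash
python3 -c "
from h import *
info();avgF(2)"
```

```text
t 8.75 tip [ 0.5095 -0.0372  0.0865] F [-2.89 -0.63  8.35] T [-0.11  0.57  0.02] gap 0.0002
[[ 0.003  1.     0.028]
 [ 0.     0.028 -1.   ]
 [-1.     0.003 -0.   ]]
avgF [-2.9  -1.24  7.65] z [7.4 7.9]
```

>>> carry_out --moves '[{"offset": [0.08, -0.06, -0.2], "turn": [0.4, 0.05, 0], "fingers": 1}, {"offset": [0.07, -0.03, -0.3], "turn": [0.6, 0.08, 0], "fingers": 1}]'

```text
time_s: 9.05
position: [0.5093, -0.032, 0.2595]
orientation: [146.0, 89.3, 49.2]
contact_force: [-2.2, -7.1, 7.7]
finger_gap: 0.0001
```

```bash
python3 -c "
from h import *
info();avgF(1);pointer()"
```

```text
t 9.05 tip [ 0.5107 -0.0303  0.0865] F [-2.22 -7.09  7.68] T [-1.54  0.32 -0.  ] gap 0.0001
[[ 0.008  0.993 -0.118]
 [ 0.01  -0.118 -0.993]
 [-1.     0.007 -0.011]]
avgF [-1.8  -5.7   7.63] z [7.6]
pointer n 568 mean [ 0.563  -0.0654] angle by line -57.1 portion est 2.04 by mean 2.0
```

>>> carry_out --moves '[{"offset": [0.09, -0.02, -0.1], "turn": [0, -0.04, -0.05], "fingers": 1}, {"offset": [0.09, -0.04, -0.15], "turn": [0, 0, 0], "fingers": 1}]'

```text
time_s: 9.35
position: [0.5103, -0.0297, 0.2591]
orientation: [81.3, 89.8, -15.5]
contact_force: [-3.7, -5.2, 12.3]
finger_gap: 0.0002
```

```bash
python3 -c "
from h import *
info();avgF(1)"
```

```text
t 9.35 tip [ 0.5108 -0.0298  0.0861] F [-3.68 -5.16 12.29] T [-1.28  0.97 -0.01] gap 0.0002
[[ 0.003  0.993 -0.119]
 [-0.001 -0.119 -0.993]
 [-1.     0.003  0.   ]]
avgF [-5.86 -5.68 11.62] z [11.6]
```

>>> carry_out --moves '[{"offset": [0.1, -0.03, -0.3], "turn": [0.3, 0.04, 0], "fingers": 1}]'

```text
time_s: 9.5
position: [0.5109, -0.0274, 0.2589]
orientation: [62.7, 89.7, -36.7]
contact_force: [-4.0, -10.4, 14.8]
finger_gap: 0.0004
```

```bash
python3 -c "
from h import *
info();avgF(1);pointer()"
```

```text
t 9.5 tip [ 0.5115 -0.0279  0.0859] F [ -3.99 -10.37  14.77] T [-2.15  0.95 -0.06] gap 0.0004
[[ 0.004  0.987 -0.163]
 [-0.003 -0.163 -0.987]
 [-1.     0.004  0.002]]
avgF [-4.62 -8.68 13.88] z [13.9]
pointer n 569 mean [ 0.5628 -0.0655] angle by line -57.5 portion est 2.05 by mean 2.01
```

```bash
python3 -c "
from h import *
info();o=bot.observe();print(o['joint_torque'].round(2));F=o['contact_force'];p=o['position'];print(.5115*F[1]+.028*F[0]);pointer()"
```

```text
t 9.6 tip [ 0.5116 -0.0277  0.086 ] F [-3.86 -7.53 13.1 ] T [-1.61  0.87 -0.01] gap 0.0004
[[ 0.004  0.987 -0.163]
 [-0.003 -0.163 -0.987]
 [-1.     0.004  0.002]]
[ -4.04 -28.46  -6.1  -17.44  -1.48  -1.68  -0.14]
-3.959143566634296
pointer n 567 mean [ 0.5629 -0.0654] angle by line -57.3 portion est 2.04 by mean 2.0
```

>>> carry_out --moves '[{"offset": [-0.3, 0, 0], "turn": [0, 0, 0], "fingers": 1}, {"offset": [0, 0.5, -0.8], "turn": [0, 0, 0], "fingers": 1}, {"offset": [0, 0.5, -0.8], "turn": [0, 0, 0], "fingers": 1}, {"offset": [0, 0, 0], "turn": [-1, 0, 0], "fingers": 1}, {"offset": [0, 0, 0], "turn": [-1, 0, 0], "fingers": 1}, {"offset": [0, 0, 0], "turn": [-0.4, 0, 0], "fingers": 1}, {"offset": [0, 0, 0], "turn": [0, 0, 0], "fingers": 1}]'

```text
time_s: 10.35
position: [0.5376, 0.0031, 0.2657]
orientation: [72.3, 89.6, -7.1]
contact_force: [0.1, -0.5, -0.7]
finger_gap: -0.0
```

```bash
python3 -c "
from h import *
info();pointer('w5.png');o,M,t=st();print((M.T@(np.array([0.5375,.0014,.0875])-t)).round(4));x=M[:,0];print('turn',(M.T@np.degrees(np.cross(x,[0,0,-1]))/8).round(3))"
```

```text
t 10.35 tip [0.5387 0.003  0.0927] F [ 0.15 -0.47 -0.7 ] T [ 0.01  0.12 -0.01] gap -0.0
[[ 0.006  0.983  0.184]
 [-0.001  0.184 -0.983]
 [-1.     0.006  0.002]]
pointer n 353 mean [ 0.5633 -0.0647] angle by line -56.0 portion est 2.0 by mean 1.96
[ 0.0052 -0.0015  0.0014]
turn [-0.     0.013 -0.043]
```

View pics/w5.png

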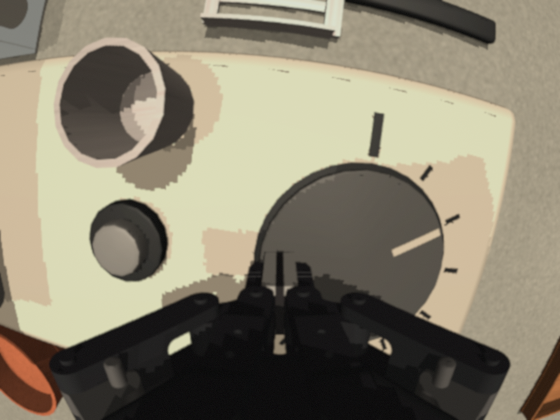

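>>> carry_out --moves '[{"offset": [0.15, -0.08, 0.07], "turn": [0, 0, -0.04], "fingers": 1}, {"offset": [0.1, 0, 0], "turn": [0, 0, 0], "fingers": 1}, {"offset": [0.06, 0, 0], "turn": [0, 0, 0], "fingers": 1}, {"offset": [0.05, 0, 0], "turn": [0, 0, 0], "fingers": 1}, {"offset": [0.05, 0, 0], "turn": [0, 0, 0], "fingers": 1}]'

```text
time_s: 10.9
position: [0.5365, 0.002, 0.2595]
orientation: [-27.0, 89.8, -106.6]
contact_force: [-3.1, 0.1, 8.0]
finger_gap: 0.0002
```

```bash
python3 -c "
from h import *
info();avgF(1);pointer()"
```

```text
t 10.9 tip [0.5364 0.0015 0.0865] F [-3.13  0.09  8.  ] T [-0.06  0.7   0.04] gap 0.0002
[[-0.001  0.984  0.18 ]
 [-0.003  0.18  -0.984]
 [-1.    -0.001  0.003]]
avgF [-2.68  0.02  7.77] z [7.8]
pointer n 377 mean [ 0.5635 -0.0645] angle by line -56.2 portion est 2.01 by mean 1.95
```

Now a tangential drag (tool +y) with a matching turn.

>>> carry_out --moves '[{"offset": [0.05, 0.15, 0], "turn": [0.4, 0, 0], "fingers": 1}]'

```text
time_s: 11.1
position: [0.5385, 0.0025, 0.2594]
orientation: [-57.4, 89.6, -140.3]
contact_force: [-7.4, -1.4, 11.3]
finger_gap: -0.0002
```

```bash
python3 -c "
from h import *
info();avgF(1);pointer()"
```

```text
t 11.1 tip [0.5375 0.0018 0.0864] F [-7.35 -1.39 11.29] T [-0.19  1.66  0.03] gap -0.0002
[[-0.005  0.992  0.123]
 [-0.004  0.123 -0.992]
 [-1.    -0.006  0.004]]
avgF [-6.09 -1.14 10.79] z [10.8]
pointer n 383 mean [ 0.5632 -0.0646] angle by line -56.8 portion est 2.03 by mean 1.96
```

>>> carry_out --moves '[{"offset": [0.06, 0.2, 0], "turn": [0.2, 0, 0.06], "fingers": 1}]'

```text
time_s: 11.3
position: [0.5402, 0.003, 0.2587]
orientation: [-53.3, 89.5, -137.9]
contact_force: [-8.7, -1.1, 13.8]
finger_gap: 0.0001
```

```bash
python3 -c "
from h import *
info();avgF(1);pointer()"
```

```text
t 11.3 tip [0.539  0.0019 0.0857] F [-8.69 -1.09 13.77] T [-0.21  2.05 -0.03] gap 0.0001
[[-0.007  0.996  0.094]
 [-0.006  0.094 -0.996]
 [-1.    -0.007  0.005]]
avgF [-2.82  0.21 10.9 ] z [10.9]
pointer n 377 mean [ 0.5617 -0.0658] angle by line -61.1 portion est 2.17 by mean 2.08
```

>>> carry_out --moves '[{"offset": [0.06, 0.18, 0], "turn": [0.5, 0, 0.05], "fingers": 1}, {"offset": [0.05, 0.18, 0], "turn": [0.5, 0, 0.05], "fingers": 1}]'

```text
time_s: 11.6
position: [0.5489, 0.0032, 0.2593]
orientation: [64.5, 89.2, -28.4]
contact_force: [-1.4, -1.7, 8.0]
finger_gap: 0.0002
```

```bash
python3 -c "
from h import *
info();avgF(1);pointer('w6.png')"
```

```text
t 11.6 tip [0.5511 0.002  0.0863] F [-1.36 -1.67  7.97] T [-0.22  0.52 -0.1 ] gap 0.0002
[[ 0.013  0.999 -0.052]
 [-0.007 -0.052 -0.999]
 [-1.     0.013  0.006]]
avgF [ 1.42 -0.04  4.64] z [4.6]
pointer n 336 mean [ 0.5522 -0.0695] angle by line -77.7 portion est 2.72 by mean 2.67
```

View pics/w6.png

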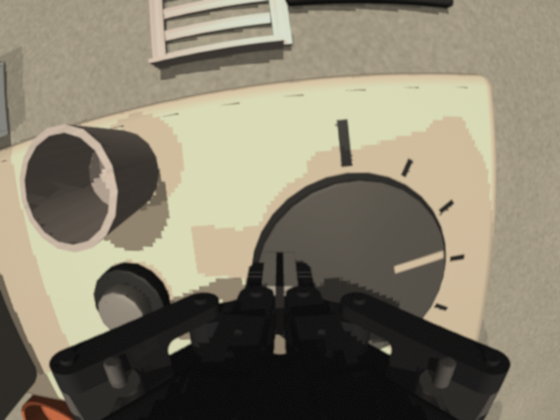

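>>> carry_out --moves '[{"offset": [-0.3, 0, 0], "turn": [0, 0.04, -0.09], "fingers": 1}, {"offset": [0, -0.57, 0], "turn": [0, 0, 0], "fingers": 1}, {"offset": [0, 0, 0], "turn": [-0.9, 0, 0], "fingers": 1}, {"offset": [0, 0, 0], "turn": [-0.7, 0, 0], "fingers": 1}, {"offset": [0, 0, 0], "turn": [0, 0, 0], "fingers": 1}]'

```text
time_s: 12.2
position: [0.5353, 0.004, 0.2653]
orientation: [-84.5, 90.0, -164.2]
contact_force: [0.1, 0.2, -0.4]
finger_gap: 0.0
```

```bash
python3 -c "
from h import *
info();pointer();o,M,t=st();print((M.T@(np.array([0.5375,.0014,.0875])-t)).round(4));x=M[:,0];print('turn',(M.T@np.degrees(np.cross(x,[0,0,-1]))/8).round(3))"
```

```text
t 12.2 tip [0.5352 0.004  0.0923] F [ 0.08  0.2  -0.35] T [ 0.05 -0.11  0.02] gap 0.0
[[-0.     0.984  0.179]
 [-0.     0.179 -0.984]
 [-1.    -0.     0.   ]]
few 0
[0.0049 0.0018 0.0029]
turn [-0.     0.001  0.002]
```

```bash
python3 -c "
from h import *
c=bot.read_camera('wrist');cv2.imwrite('pics/w7.png',c['pixels'])"
```

```text
(no output)
```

View pics/w7.png

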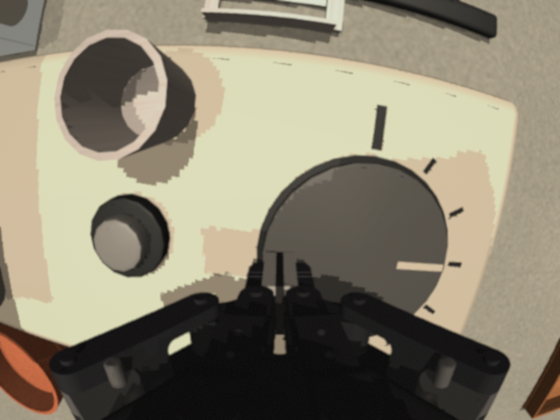

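Pointer (398–442, 267) is now at the third mark (455, 264). I'll repeat the stroke.

>>> carry_out --moves '[{"offset": [0.15, 0.07, 0.13], "turn": [0, 0, 0], "fingers": 1}, {"offset": [0.1, 0, 0], "turn": [0, 0, 0], "fingers": 1}, {"offset": [0.06, 0, 0], "turn": [0, 0, 0], "fingers": 1}, {"offset": [0.05, 0, 0], "turn": [0, 0, 0], "fingers": 1}, {"offset": [0.05, 0, 0], "turn": [0, 0, 0], "fingers": 1}, {"offset": [0.05, 0.15, 0], "turn": [0.4, 0, 0], "fingers": 1}, {"offset": [0.06, 0.2, 0], "turn": [0.2, 0, 0.06], "fingers": 1}]'

```text
time_s: 13.0
position: [0.5417, 0.0026, 0.2586]
orientation: [-62.5, 89.5, -147.6]
contact_force: [-9.2, -1.2, 13.0]
finger_gap: 0.0
```

```bash
python3 -c "
from h import *
info();avgF(1);pointer()"
```

```text
t 13.0 tip [0.5405 0.0018 0.0856] F [-9.16 -1.2  13.01] T [-0.27  1.92 -0.09] gap 0.0
[[-0.007  0.996  0.085]
 [-0.005  0.085 -0.996]
 [-1.    -0.008  0.004]]
avgF [-3.39 -0.76 11.46] z [11.5]
pointer n 324 mean [ 0.5446 -0.0696] angle by line -91.8 portion est 3.19 by mean 3.13
```

Same breakaway; dial at about 3.15. Finish the click.

>>> carry_out --moves '[{"offset": [0.06, 0.18, 0], "turn": [0.5, 0, 0.05], "fingers": 1}, {"offset": [0.05, 0.18, 0], "turn": [0.5, 0, 0.05], "fingers": 1}]'

```text
time_s: 13.3
position: [0.5508, 0.0025, 0.2594]
orientation: [67.8, 89.2, -25.6]
contact_force: [-1.7, -1.4, 7.7]
finger_gap: 0.0003
```

```bash
python3 -c "
from h import *
info();avgF(1);pointer('w8.png')"
```

```text
t 13.3 tip [0.553  0.0015 0.0864] F [-1.74 -1.39  7.67] T [-0.27  0.49 -0.03] gap 0.0003
[[ 0.012  0.998 -0.06 ]
 [-0.006 -0.06  -0.998]
 [-1.     0.013  0.005]]
avgF [ 1.32 -0.68  3.98] z [4.]
few 0
```

>>> carry_out --moves '[{"offset": [-0.3, 0, 0], "turn": [0, 0.04, -0.09], "fingers": 1}, {"offset": [0, -0.57, 0], "turn": [0, 0, 0], "fingers": 1}, {"offset": [0, 0, 0], "turn": [-0.9, 0, 0], "fingers": 1}, {"offset": [0, 0, 0], "turn": [-0.75, 0, 0], "fingers": 1}, {"offset": [0, 0, 0], "turn": [0, 0, 0], "fingers": 1}]'

```text
time_s: 13.9
position: [0.5373, 0.0038, 0.2651]
orientation: [-160.8, 89.9, 119.5]
contact_force: [0.4, 0.3, 0.5]
finger_gap: 0.0
```

```bash
python3 -c "
from h import *
info();pointer('w9.png');o,M,t=st();print((M.T@(np.array([0.5375,.0014,.0875])-t)).round(4));x=M[:,0];print('turn',(M.T@np.degrees(np.cross(x,[0,0,-1]))/8).round(3))
c=bot.read_camera('scene');i=c['pixels']
cv2.imwrite('pics/s3.png',cv2.resize(i[120:260,200:340],None,fx=4.2,fy=4.2,interpolation=cv2.INTER_CUBIC))"
```

```text
t 13.9 tip [0.5372 0.0041 0.0921] F [0.37 0.25 0.55] T [ 0.03  0.03 -0.1 ] gap 0.0
[[-0.001  0.984  0.178]
 [ 0.001  0.178 -0.984]
 [-1.    -0.001 -0.002]]
few 0
[ 0.0046 -0.0001  0.0027]
turn [-0.    -0.011  0.005]
```

View pics/w9.png

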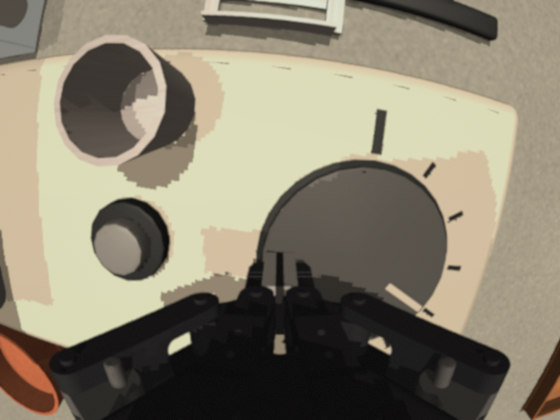

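View pics/s3.png

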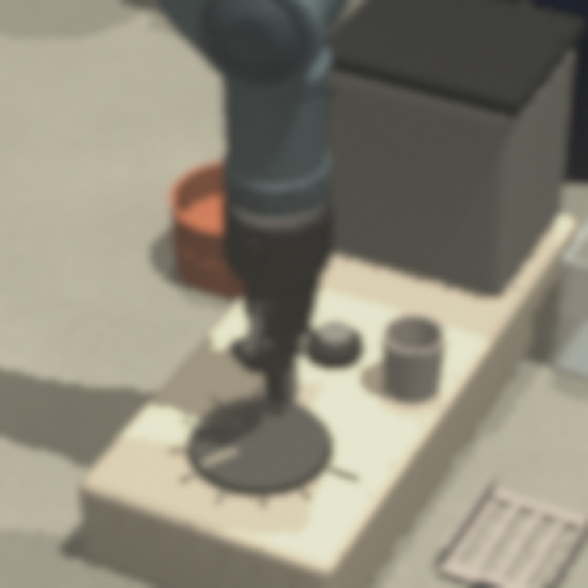

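Wrist view: the pointer (388,287)→(424,310) lies on the fourth mark (430,312). One more click with the same stroke.

>>> carry_out --moves '[{"offset": [0.15, 0.0, 0.13], "turn": [0, 0, 0], "fingers": 1}, {"offset": [0.1, 0, 0], "turn": [0, 0, 0], "fingers": 1}, {"offset": [0.06, 0, 0], "turn": [0, 0, 0], "fingers": 1}, {"offset": [0.05, 0, 0], "turn": [0, 0, 0], "fingers": 1}, {"offset": [0.05, 0, 0], "turn": [0, 0, 0], "fingers": 1}, {"offset": [0.05, 0.15, 0], "turn": [0.4, 0, 0], "fingers": 1}, {"offset": [0.06, 0.2, 0], "turn": [0.2, 0, 0.06], "fingers": 1}]'

```text
time_s: 14.7
position: [0.5421, 0.0022, 0.2586]
orientation: [-72.6, 89.5, -157.8]
contact_force: [-9.1, -1.3, 13.8]
finger_gap: -0.0002
```

```bash
python3 -c "
from h import *
info();avgF(1);c=bot.read_camera('wrist');cv2.imwrite('pics/w10.png',c['pixels'])"
```

```text
t 14.7 tip [0.5408 0.0016 0.0856] F [-9.09 -1.3  13.84] T [-0.2   2.01 -0.07] gap -0.0002
[[-0.008  0.997  0.083]
 [-0.003  0.083 -0.997]
 [-1.    -0.008  0.003]]
avgF [-2.63 -0.76 11.24] z [11.2]
```

View pics/w10.png

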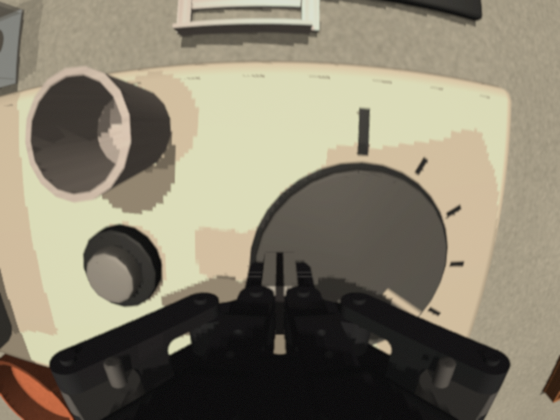

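Same pattern (break-away reached). Finish the stroke, then lift straight up.

>>> carry_out --moves '[{"offset": [0.06, 0.18, 0], "turn": [0.5, 0, 0.05], "fingers": 1}, {"offset": [0.05, 0.18, 0], "turn": [0.5, 0, 0.05], "fingers": 1}, {"offset": [-0.5, 0, 0], "turn": [0, 0.04, -0.09], "fingers": 1}, {"offset": [-1, 0, -0.5], "turn": [0, 0, 0], "fingers": 1}, {"offset": [-1, 0, -1], "turn": [0, 0, 0], "fingers": 1}, {"offset": [0, 0, -1], "turn": [0, 0, 0], "fingers": 1}, {"offset": [0, 0, 0], "turn": [0, 0, 0], "fingers": 1}]'

```text
time_s: 15.5
position: [0.555, 0.052, 0.3105]
orientation: [-139.2, 89.9, 126.8]
contact_force: [-0.8, 0.6, -0.6]
finger_gap: 0.0001
```

```bash
python3 -c "
from h import *
info();c=bot.read_camera('wrist');cv2.imwrite('pics/w11.png',c['pixels']);print(proj(c,(.5355,.082,.095),True))
for n,a in (('scene',(slice(120,260),slice(200,340))),('side',(slice(130,230),slice(230,360)))):
  i=bot.read_camera(n)['pixels'][a];cv2.imwrite(f'pics/{n}4.png',cv2.resize(i,None,fx=4.2,fy=4.2,interpolation=cv2.INTER_CUBIC))"
```

```text
t 15.5 tip [0.5547 0.0524 0.1375] F [-0.83  0.61 -0.57] T [ 0.01 -0.01  0.09] gap 0.0001
[[-0.001  0.998 -0.07 ]
 [ 0.002 -0.07  -0.998]
 [-1.    -0.001 -0.002]]
(np.float64(232.6923083040652), np.float64(272.98786128484977))
```

View pics/w11.png

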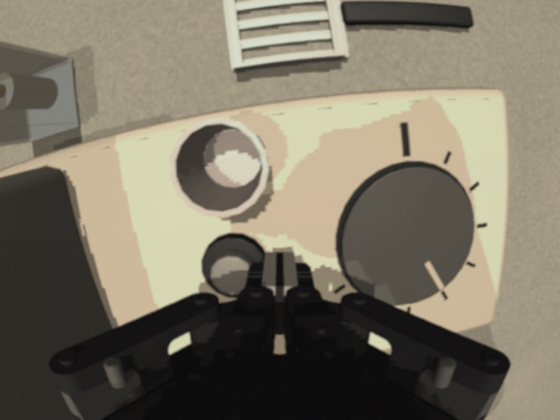

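View pics/scene4.png

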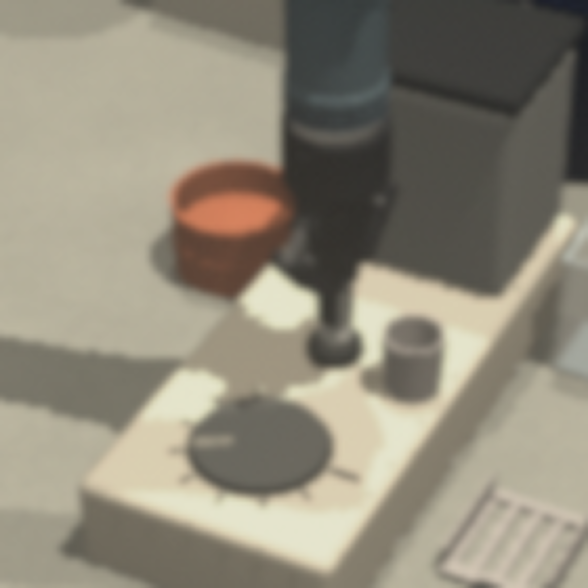

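>>> carry_out --moves '[{"offset": [0, -0.53, -0.7], "turn": [0, 0, 0], "fingers": 1}, {"offset": [0, -0.53, -0.7], "turn": [0, 0, 0], "fingers": 1}, {"offset": [0.5, 0, 0], "turn": [0, 0, 0], "fingers": 1}, {"offset": [0.5, 0, 0], "turn": [0, 0, 0], "fingers": 1}, {"offset": [0.1, 0, 0], "turn": [0, 0, 0], "fingers": 1}, {"offset": [0, 0, 0], "turn": [0, 0, 0], "fingers": 1}]'

```text
time_s: 16.25
position: [0.5329, 0.0733, 0.282]
orientation: [-61.6, 89.3, -156.5]
contact_force: [-0.7, 0.0, 0.4]
finger_gap: -0.0002
```

```bash
python3 -c "
from h import *
info();c=bot.read_camera('scene');print(proj(c,(.5355,.082,.095)));i=c['pixels'][140:240,230:350];cv2.imwrite('pics/s5.png',cv2.resize(i,None,fx=6,fy=6,interpolation=cv2.INTER_CUBIC))
c=bot.read_camera('wrist');cv2.imwrite('pics/w12.png',c['pixels'])"
```

```text
t 16.25 tip [0.531  0.0725 0.109 ] F [-0.72  0.    0.4 ] T [-0.01 -0.07 -0.02] gap -0.0002
[[-0.011  0.996 -0.084]
 [-0.005 -0.084 -0.996]
 [-1.    -0.01   0.006]]
(np.float64(279.07439528370963), np.float64(199.86037797595318))
```

View pics/s5.png

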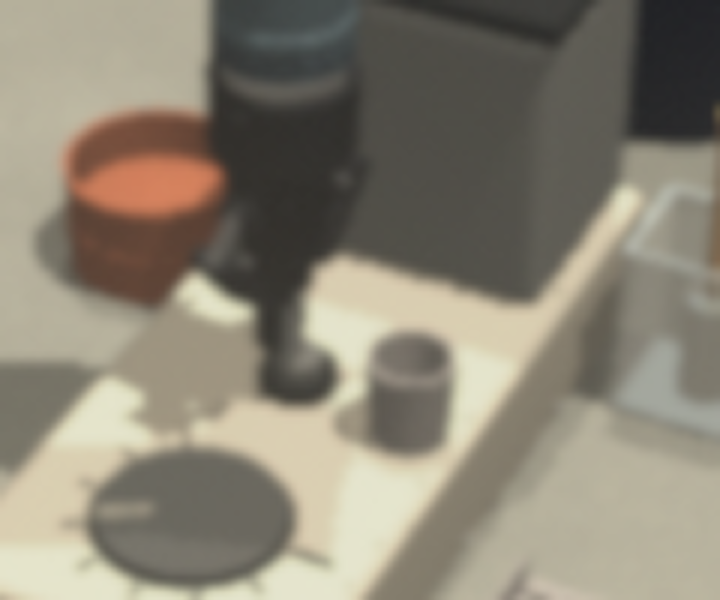

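View pics/w12.png

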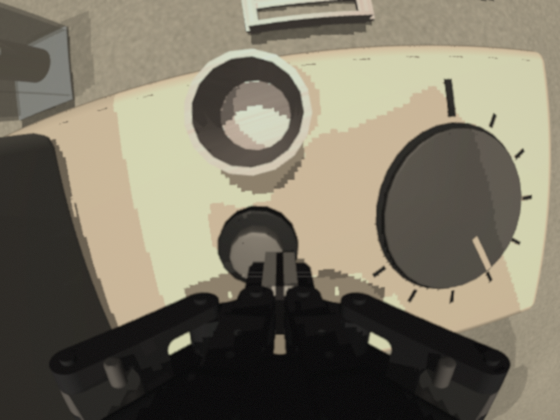

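>>> carry_out --moves '[{"offset": [0, 0.09, -0.4], "turn": [0, 0.04, 0.07], "fingers": 1}, {"offset": [0, 0, -0.08], "turn": [0, 0, 0], "fingers": 1}, {"offset": [0.1, 0, 0], "turn": [0, 0, 0], "fingers": 1}, {"offset": [0.1, 0, 0], "turn": [0, 0, 0], "fingers": 1}]'

```text
time_s: 16.75
position: [0.5373, 0.0834, 0.2796]
orientation: [111.1, 89.7, 16.2]
contact_force: [-1.1, -0.6, 0.3]
finger_gap: -0.0002
```

```bash
python3 -c "
from h import *
info();avgF(1);c=bot.read_camera('wrist');cv2.imwrite('pics/w13.png',c['pixels'])"
```

```text
t 16.75 tip [0.5381 0.0836 0.1066] F [-1.11 -0.55  0.29] T [0.03 0.02 0.  ] gap -0.0002
[[ 0.005  0.996 -0.086]
 [ 0.001 -0.086 -0.996]
 [-1.     0.004 -0.002]]
avgF [ 0.27 -0.01  0.12] z [0.1]
```

View pics/w13.png

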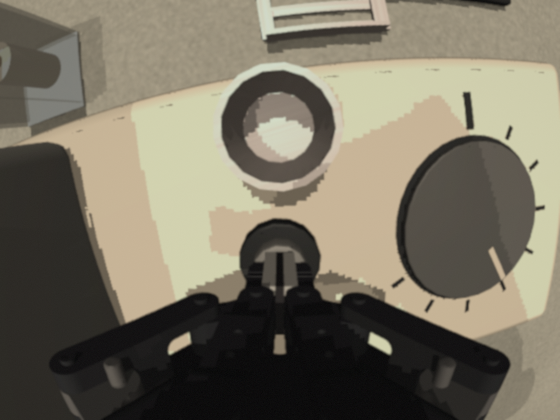

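>>> carry_out --moves '[{"offset": [0.1, -0.12, 0.08], "turn": [0, 0, 0], "fingers": 1}, {"offset": [0.1, 0, 0], "turn": [0, 0, 0], "fingers": 1}, {"offset": [0.1, 0, 0], "turn": [0, 0, 0], "fingers": 1}, {"offset": [0.1, 0, 0], "turn": [0, 0, 0], "fingers": 1}]'

```text
time_s: 17.25
position: [0.5343, 0.0815, 0.2714]
orientation: [106.4, 89.8, 11.5]
contact_force: [-1.1, 0.3, 3.7]
finger_gap: -0.0
```

```bash
python3 -c "
from h import *
info();avgF(1)"
```

```text
t 17.25 tip [0.535  0.0816 0.0984] F [-1.11  0.35  3.72] T [-0.    0.34  0.02] gap -0.0
[[ 0.004  0.996 -0.087]
 [ 0.001 -0.087 -0.996]
 [-1.     0.004 -0.001]]
avgF [-1.22 -0.46  3.65] z [3.7]
```

>>> carry_out --moves '[{"offset": [0.1, 0, 0], "turn": [0, 0, 0], "fingers": 1}, {"offset": [0.1, 0, 0], "turn": [0, 0, 0], "fingers": 1}]'

```text
time_s: 17.5
position: [0.5346, 0.0817, 0.2693]
orientation: [85.7, 89.8, -9.3]
contact_force: [-6.6, -1.5, 21.3]
finger_gap: 0.0002
```

```bash
python3 -c "
from h import *
info();avgF(1)"
```

```text
t 17.5 tip [0.5351 0.0816 0.0963] F [-6.63 -1.54 21.28] T [-0.38  1.59 -0.03] gap 0.0002
[[ 0.003  0.996 -0.087]
 [-0.    -0.087 -0.996]
 [-1.     0.003  0.   ]]
avgF [-4.51 -0.58 12.38] z [12.4]
```

>>> carry_out --moves '[{"offset": [0, 0, 0], "turn": [0, 0, 0], "fingers": 1}]'

```text
time_s: 17.65
position: [0.5346, 0.0818, 0.2702]
orientation: [68.5, 89.8, -26.4]
contact_force: [-2.2, 0.4, 3.9]
finger_gap: 0.0
```

```bash
python3 -c "
from h import *
info();avgF(1);c=bot.read_camera('wrist');cv2.imwrite('pics/w14.png',c['pixels']);c=bot.read_camera('scene');cv2.imwrite('pics/s6.png',cv2.resize(c['pixels'][140:240,230:350],None,fx=6,fy=6,interpolation=cv2.INTER_CUBIC));info()"
```

```text
t 17.65 tip [0.535  0.0816 0.0972] F [-2.18  0.45  3.85] T [0.   0.47 0.01] gap 0.0
[[ 0.002  0.996 -0.087]
 [-0.001 -0.087 -0.996]
 [-1.     0.003  0.001]]
avgF [-1.87 -0.8   5.03] z [5.]
t 17.8 tip [0.535  0.0816 0.0968] F [-1.77 -1.52  4.8 ] T [-0.03  0.47 -0.01] gap -0.0003
[[ 0.003  0.996 -0.087]
 [-0.001 -0.087 -0.996]
 [-1.     0.003  0.001]]
```

>>> carry_out --moves '[{"offset": [-0.08, 0, 0], "turn": [0, 0, 0], "fingers": 1}]'

```text
time_s: 17.9
position: [0.5346, 0.0817, 0.2713]
orientation: [74.3, 89.8, -20.7]
contact_force: [-0.9, 0.2, 4.0]
finger_gap: 0.0004
```

```bash
python3 -c "
from h import *
info();avgF(2)"
```

```text
t 17.9 tip [0.535  0.0816 0.0983] F [-0.88  0.18  3.96] T [-0.05  0.38 -0.02] gap 0.0004
[[ 0.003  0.996 -0.087]
 [-0.001 -0.087 -0.996]
 [-1.     0.003  0.001]]
avgF [-1.68 -0.05  3.93] z [3.8 4.1]
```

>>> carry_out --moves '[{"offset": [-0.1, 0, 0], "turn": [0, 0, 0], "fingers": 1}]'

```text
time_s: 18.1
position: [0.5346, 0.0818, 0.2733]
orientation: [77.5, 89.8, -17.5]
contact_force: [-1.5, -1.1, 2.3]
finger_gap: -0.0006
```

```bash
python3 -c "
from h import *
info();avgF(2)"
```

```text
t 18.1 tip [0.5351 0.0816 0.1003] F [-1.55 -1.13  2.26] T [-0.03  0.16 -0.04] gap -0.0006
[[ 0.003  0.996 -0.087]
 [-0.001 -0.087 -0.996]
 [-1.     0.003  0.001]]
avgF [-1.1  -0.46  2.2 ] z [2.8 1.7]
```

View pics/w14.png

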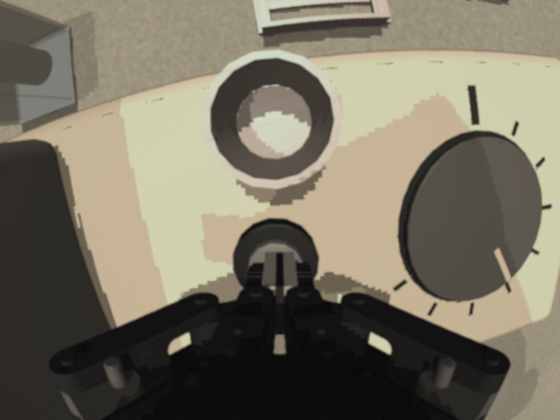

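The force line (5.0 N at 96.8 mm, 4.0 at 98.3, 2.3 at 100.3, so free at about 103) confirms the full 6 mm of travel. Retreating straight up.

>>> carry_out --moves '[{"offset": [-0.5, 0, 0], "turn": [0, 0, 0], "fingers": 1}, {"offset": [-1, 0, 0], "turn": [0, 0, 0], "fingers": 1}, {"offset": [-1, 0, 0], "turn": [0, 0, 0], "fingers": 1}, {"offset": [-1, 0, 0], "turn": [0, 0, 0], "fingers": 1}, {"offset": [-1, 0, 0.5], "turn": [0, 0, 0], "fingers": 1}, {"offset": [-0.5, -0.7, 0.5], "turn": [0, 0, 0], "fingers": 1}, {"offset": [0, -1, 0.5], "turn": [0, 0, 0], "fingers": 1}, {"offset": [0, 0, 0], "turn": [0, 0, 0], "fingers": 1}, {"offset": [0, 0, 0], "turn": [0, 0, 0], "fingers": 1}]'

```text
time_s: 19.1
position: [0.4978, 0.054, 0.3785]
orientation: [103.1, 89.5, 8.2]
contact_force: [0.0, 0.6, 0.2]
finger_gap: 0.0001
```

```bash
python3 -c "
from h import *
info();c=bot.read_camera('wrist');cv2.imwrite('pics/w15.png',c['pixels']);c=bot.read_camera('scene');cv2.imwrite('pics/s7.png',c['pixels'])"
```

```text
t 19.1 tip [0.4991 0.0542 0.2055] F [0.01 0.58 0.17] T [-0.    0.   -0.03] gap 0.0001
[[ 0.008  0.996 -0.085]
 [ 0.001 -0.085 -0.996]
 [-1.     0.008 -0.002]]
```

View pics/w15.png

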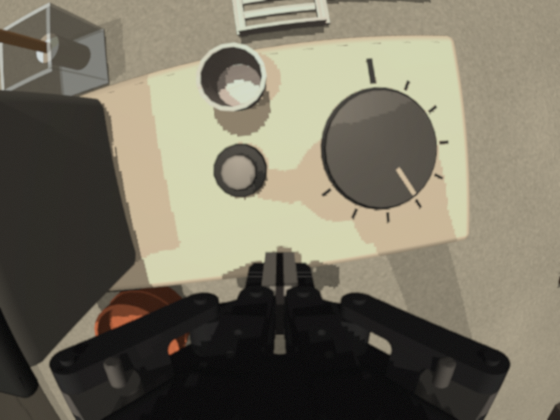

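View pics/s7.png

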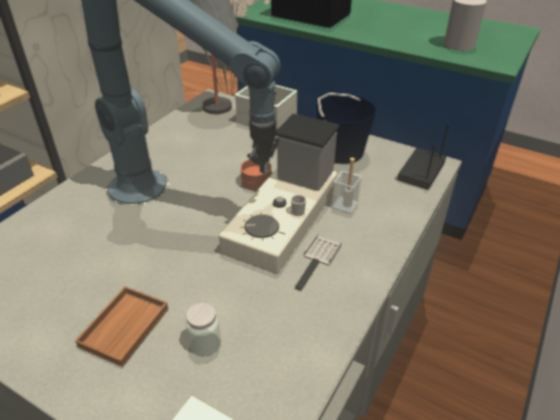

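```bash
python3 -c "
from h import *
print(bot.hand_in())"
```

```text
the job is handed in; nothing more can be done
None
```

I set the feeder to five portions, pressed the start key once and handed the job in at about 19 s. No verdict came back.

- **Dial:** It started at two portions. I dragged it clockwise in three separate strokes and lifted after each click, so it went 3, 4, 5. The last wrist picture shows the pointer line at the fifth short mark, before and after the key press.
- **Key:** The force rose from about 2.3 N to 5 N over 3.5 mm, which puts the key's free height at about 103 mm. I pushed it to about 96.3 mm, so it was against its stop. In the last picture it looks back up.
- **Forces:** The highest reading was about 21 N straight down (22 N in total) while bottoming the key, which is under the 25 N limit. I only read the force after each move call, so a short peak inside a call could have been missed.
- **Bystanders and end state:** By eye, everything stands where it was in the first scene picture; I did not measure it. At hand-in the robot was clear of everything and the wrist force was within noise.

**What disagreed:** My first drags, at about 31–35 mm radius and 8–15 N, slipped on the dial without turning it. The dial broke away only at about 0.35 N m, well above the stated 0.1 N m. It moved once I pressed with about 13–14 N at 40 mm radius, on the side of the dial nearest the key. My automatic pointer-angle reading also failed at marks three and four, so I judged those clicks by eye from the pictures.

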